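# Clamp the clock bezel in the eccentric-lock fixture

## Robot

A 6-joint arm with a two-finger parallel gripper is mounted at the origin on the work surface. World frame = base frame: x ahead of the robot, y to its left, z up, the work surface at z = 0. Lengths are in m, angles in rad, forces in N, time in s.
With the tool pointing down it reaches from about 0.3 to 0.875 m from the base axis. Payload 4.2 kg.
Tool frame: the origin (TCP) lies between the finger pads; the fingertips stand 22 mm ahead of it and the grasp point (between the pads) lies 3 mm ahead of it (tip_extent is the distance from the TCP to the fingertips, in m); z points along the fingers, y is the line along which they close (so a half turn about z gives the same grasp; the last joint's range is limited). The gripper opens to 85 mm and grips with 20 to 120 N. Pads are 22 mm wide; open, the fingers measure 114 mm over their backs; the gripper's body (76 mm by 85 mm) begins 54 mm behind the grasp point. The pads swing forward as they close: fully open they stand 13 mm farther back than shut.
Start: joints at [-1.346, 0.32, 1.565, -0, 1.257, -0.02], TCP at [0.139, -0.558, 0.253] pointing down, gripper open.
Joint ranges: [-3.11, 3.11], [-0.84, 2.01], [0.21, 2.61], [-1.34, 4.49], [0.05, 2.63], [-2.56, 2.56]. Speed limits (rad/s): [2.57, 2.57, 3.14, 3.14, 3.14, 3.14].

## Interface

Orientations are given as a rotation vector (axis times angle).
In Python, from cell import * gives the robot as it stands. The module is installed in compiled form; this text tells all that it offers. Calls block until the motion is done:
- reach(position, orientation): joint-space move of the TCP to a pose.
- move_linear(position, ori=None, velocity=0.15, threshold=None): straight line of the TCP; ori=None keeps the orientation; velocity is the mean speed in m/s. With threshold (N) it stops when the force on the tool has changed by that much, and returns True; else False.
- goto_joints(angles): joint-space move.
- grip(opening): finger opening in m; the grip force is fixed at half the most; returns when the fingers have stopped.
- dwell(seconds).
- inverse_kinematics(position, orientation): joint angles nearest the present ones, or None.
- observe(): the state.
- get_image(name): name is "scene" or "side" or "wrist"; returns the picture (480x640x3 uint8, blue, green, red); there is no depth.
- camera_info(name): a dict with "fx", "fy", "cx", "cy" (pixels), "cam_to_world" (4x4, takes a point from camera to world coordinates). Camera axes: x right, y down, z forward; pixel columns grow to the right and rows downward; lengths in m; the calibration is good to about 2 mm. A picture is of the moment at which its call begins: read the wrist's pose just before it. camera_info takes no time and is no camera call; for the wrist camera it gives the pose at the moment of the call.
A pose or a line that the arm cannot do raises IKError and nothing moves.
- sign_off(): hands the job in; it is judged then, once.
Trained networks look in the newest picture that a camera, given by its name, has taken for a name from the list of things; names that differ only in an ending like _2 or _b are one class to them, and where a whole thing is asked for, a point or a joint stands for the part that bears it (a point fixed in the world has none). Each returns a list of dicts, best first, with "confidence" (0 to 1); they miss things now and then, are a little off and sometimes report something else, mostly with a low value. They report only what shows in the picture. A call takes as long as a camera call. They do not tell look-alikes from the thing itself.
- look_for(camera, name): "rect" ([left, top, right, bottom] as shares, 0 to 1, of the picture: columns of its width, rows of its height, round what is visible of it).
- regions_of(camera, name): "region" (480x640 bool, what is visible of it) and "rect" ([left, top, right, bottom] as shares, 0 to 1, of the picture: columns of its width, rows of its height, round what is visible of it).
- tip_of(camera, name): "at" ([column, row] as shares, 0 to 1, of the picture: columns of its width, rows of its height: a listed point, or the origin of a listed thing).
The state is a dict: "time_s": time; "qpos": joint angles; "joint_vel": joint speeds; "tau": joint torques, N m; "ee_pos": TCP position; "tool_rot": TCP orientation; "contact_force": force on the tool from outside, world axes, zero at the start; "moment": the same for the moment, N m; "gripper_width": finger opening in m; "grip_force": force on a finger pad.
Only numpy, scipy, OpenCV 4.12 (cv2) and the standard library are available. Lean on these libraries where they do the work, as an engineer would, in place of code of your own. Each camera call takes 0.05 s, during which the arm holds its last target. There are 200 camera calls.

## Task

Clamp the black clock bezel in the fixture, working with the fingertips only: push the red crank handle round to its far stop so that the eccentric cam shows its low point to the slide, and only then push the blue plate forward until the jaw slide is fully home and the bezel is seated square against the fixed jaw. Then push the red handle back round to its first stop, so that the cam locks the slide from behind, and leave it all like that. Do not lift the bezel, and leave the other things on the bench alone.

Things in the scene. Friction and masses are not known exactly. Their poses are not given: they have to be found in the camera images.
- fixture: aluminium base plate of the clamping fixture, 315 x 225 x 12 mm, screwed down, placed and turned anew each time. Origin on the bench surface; x = the way the slide is pushed forward (away from the robot), y left. In its frame (mm): plate x -165..150, y -120..105; far fixed jaw, rubber face at x = 112, y -95..15, top z 58; cam pivot at (-60, 50); slide axis y = -40.
- jaw_slide (a joint): travel of the jaw slide along the fixture's +x, m: 0 = fully back, 0.074 = fully home at its end stop. Starts at 0 to 0.008. Drags with about 3 N and stays where left. While the cam's high point is towards it, its follower runs into the cam at 0.011 to 0.017. Its jaw plate at travel 0: rubber face x = -43 mm in the fixture's frame, y -85..5, top z 58.
- push_face (a point): centre of the back face (towards the robot) of the slide's blue upright push plate, 48 mm above the bench; the plate is 60 mm wide (y), 8 mm thick, its edges at z 26 and 64 mm. Moves with the slide; at travel 0 it is at x = -138, y = -40 mm in the fixture's frame. Push it along the fixture's +x.
- follower (a point): top of the slide's follower, a brass roller 16 mm wide, 50 mm above the bench, on a dark side arm of the slide; at travel 0 at (-105, 28) mm in the fixture's frame. It must pass the cam disc; once it is home the cam's high point turns in behind it.
- cam (a joint): angle of the eccentric cam, rad, growing clockwise seen from above. 0 = first stop: high point (yellow dot) towards the slide, locking, crank lever along the fixture's -x (towards the robot). 3.14 = far stop: low point towards the slide, free, lever along +x. Between, the lever passes over +y (left). Starts at 0 to 0.5. Turns stiffly, about 2 N at the handle; stays where left.
- cam_pivot (a point): point on the cam's vertical pivot axis, 80 mm above the bench, level with the middle of the red grip. The cam is a steel disc of radius 22 mm set 12 mm off this axis, z 34 to 46 mm, under a black lever whose top is at 54 mm (pivot bolt 60 mm).
- cam_handle (a point): middle (80 mm above the bench) of the red upright crank grip, a cylinder 18 mm in diameter, 68 mm from the pivot axis, reaching from 54 to 106 mm above the bench. Apart from it nothing on or near the fixture is higher than 66 mm.
- bezel: loose black dashboard clock bezel, an open plastic tray 80 (x) x 150 (y) x 40 mm with a round clock in it, face down on two white strips of the fixture. Origin at the centre of its underside, 18 mm above the bench; axes as the fixture's within 3 degrees. Starts 3 to 12 mm short of the fixed jaw; seated, its origin is at x = 72 mm in the fixture's frame. The slide pushes it there.
- spare_clock: loose spare dashboard clock, a disc 60 mm wide and 22 mm high, dial up; origin at the centre of its underside. Leave alone.
- spare_strap: loose spare spring-steel strap, 15 x 108 mm and 16 mm high, arched; origin under its middle. Leave alone.
- screw_jar: clear jar with a yellow cap, 48 mm wide, 58 mm high; origin at the centre of its underside. Leave alone.
- pry_tool: flat blue plastic trim pry tool, 195 x 24 x 8 mm, lying flat; origin near its middle, underside. Leave alone.
- screwdriver: screwdriver with an orange handle, 190 mm long, lying flat. Leave alone.
- vent_frame: black air-vent frame with a beige foam rim, 72 x 112 x 33 mm; origin at the centre of its underside. Leave alone.
- clip_tray: grey divided tray of small clips, 100 x 130 x 24 mm; origin at the centre of its underside. Leave alone.
Not all that is in view belongs to the job. Leave any pink look-alike of the bezel alone.

How it is judged:
By the outcome, as a careful person would: the job done as asked, in the order asked, and still so for the second after the job is handed in, with the robot touching nothing.
It also fails if it takes over 64 s, if anything falls off the work surface, if the arm or the gripper's body presses on something with over 40 N, if the wrist force passes 120 N, or if a joint passes its speed limit or range.

## Working session

There is one attempt and no reset: what is moved stays moved. The work goes in short steps, each a Python script; the robot and the scene stay as the last script left them, time stands still between calls to the robot, and variables do not carry over. Pictures are saved under pics/ and viewed, at most 10 in all, crops included, and the job is handed in when it is done.

```bash
mkdir -p pics
cat > h.py <<'E'
from cell import *
import numpy as np, cv2
from scipy.spatial.transform import Rotation as R
def ray_z(cam,uv,z,info=None):
    c=info or camera_info(cam); T=np.array(c["cam_to_world"])
    d=T[:3,:3]@np.array([(uv[0]-c["cx"])/c["fx"],(uv[1]-c["cy"])/c["fy"],1.0])
    o=T[:3,3]; return o+d*(z-o[2])/d[2]
def proj(cam,p,info=None):
    c=info or camera_info(cam); T=np.array(c["cam_to_world"])
    q=T[:3,:3].T@(np.array(p)-T[:3,3]); return np.array([c["fx"]*q[0]/q[2]+c["cx"],c["fy"]*q[1]/q[2]+c["cy"]])
Z={"push_face":.048,"follower":.05,"cam_pivot":.08,"cam_handle":.08,"bezel":.018,"fixture":0}
def tips(cam,names):
    for n in names:
        for r in tip_of(cam,n)[:2]:
            uv=np.array(r["at"])*[640,480]; print(cam,n,round(r["confidence"],2),uv.round(),ray_z(cam,uv,Z[n]).round(4))
E
python3 - <<'E'
from h import *
for c in("scene","side"):
    cv2.imwrite(f"pics/{c}0.png",get_image(c)); tips(c,Z)
    print(np.array(camera_info(c)["cam_to_world"])[:3,3])
print(observe())
E
```

```text
scene push_face 0.81 [292. 250.] [ 0.5074 -0.0494  0.048 ]
scene follower 0.89 [322. 251.] [0.5334 0.0136 0.05  ]
scene cam_pivot 0.79 [340. 248.] [0.5729 0.0389 0.08  ]
scene cam_handle 0.57 [342. 224.] [0.4917 0.0752 0.08  ]
scene bezel 0.85 [386. 213.] [0.4015 0.2369 0.018 ]
scene bezel 0.74 [332. 321.] [ 0.7099 -0.032   0.018 ]
scene fixture 0.57 [335. 299.] [0.6368 0.0041 0.    ]
[ 1.3746097  -0.3184633   0.76556062]
side push_face 0.81 [333. 252.] [ 0.5207 -0.0586  0.048 ]
side push_face 0.37 [346. 388.] [0.4243 0.4273 0.048 ]
side follower 0.81 [320. 265.] [0.542  0.0146 0.05  ]
side cam_pivot 0.94 [306. 259.] [0.5738 0.042  0.08  ]
side cam_pivot 0.23 [317. 246.] [ 0.5569 -0.0306  0.08  ]
side cam_handle 0.8 [328. 265.] [0.5144 0.0573 0.08  ]
side bezel 0.96 [373. 346.] [0.3853 0.2653 0.018 ]
side bezel 0.74 [399. 287.] [0.3409 0.0331 0.018 ]
side fixture 0.75 [303. 212.] [ 0.6661 -0.3806  0.    ]
side fixture 0.73 [281. 275.] [ 6.491e-01 -5.000e-04  0.000e+00]
[0.35107559 1.13311037 0.75384783]
{'time_s': 0.7, 'qpos': array([-1.34601592e+00,  3.19530049e-01,  1.56452634e+00, -1.38034359e-05,
        1.25741187e+00, -1.99760057e-02]), 'joint_vel': array([ 0.00082575, -0.00026349,  0.00063246,  0.00080343, -0.00060537,
       -0.00156095]), 'tau': array([-7.31103974e-04, -4.15291107e+01, -2.34386212e+01, -6.80837206e-05,
        2.00845338e-04,  1.46361590e-07]), 'ee_pos': array([ 0.13934188, -0.55784948,  0.25336791]), 'tool_rot': array([ 3.11797211e+00,  3.83494916e-01, -5.43587203e-07]), 'contact_force': array([0.15524402, 0.15340773, 0.57938851]), 'moment': array([ 0.02958521,  0.03842152, -0.00681606]), 'grip_force': 0.0, 'gripper_width': 0.08556088579412709}
```

View pics/scene0.png

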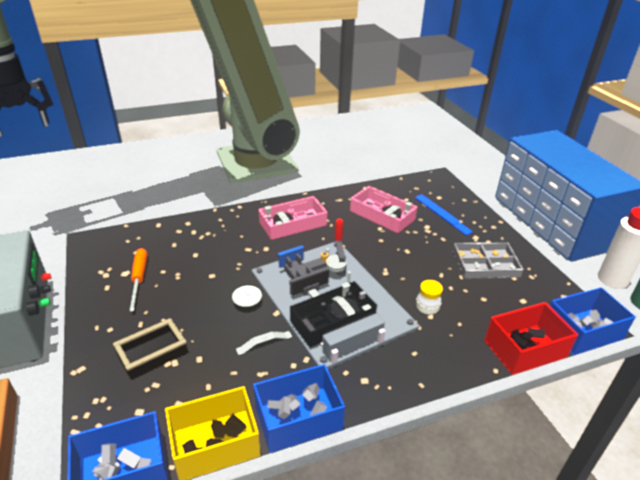

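View pics/side0.png

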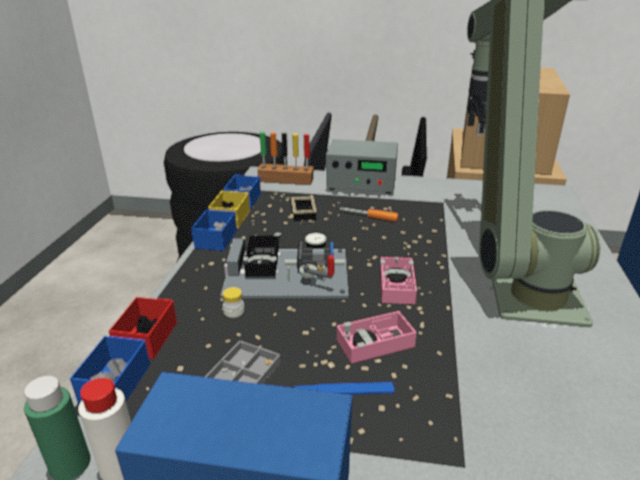

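Run:
```python
from h import *
print(inverse_kinematics([.5,0,.36],[np.pi,0,0]))
grip(0.0)
reach([.50,.0,.36],[np.pi,0,0])
i=camera_info("wrist");T=np.array(i["cam_to_world"]);print(T.round(3),observe()["time_s"],observe()["qpos"])
cv2.imwrite("pics/w0.png",get_image("wrist")); tips("wrist",Z)
print(observe()["time_s"],observe()["contact_force"])
```

```text
[-2.30020283e-02  1.49055140e-01  1.52788729e+00 -4.44089210e-16
  1.46465022e+00  1.54779430e+00]
[[-0.    -0.956 -0.294  0.576]
 [-1.     0.001 -0.001 -0.001]
 [ 0.001  0.294 -0.956  0.479]
 [ 0.     0.     0.     1.   ]] 3.8583 [-2.40923912e-02  1.49300675e-01  1.52804864e+00 -2.72572745e-04
  1.46460316e+00  1.54767012e+00]
wrist push_face 0.89 [374. 174.] [ 0.5191 -0.0568  0.048 ]
wrist follower 0.76 [305. 152.] [0.5415 0.0168 0.05  ]
wrist follower 0.23 [629. 220.] [ 0.4685 -0.3396  0.05  ]
wrist cam_pivot 0.83 [278. 115.] [0.5785 0.0418 0.08  ]
wrist cam_pivot 0.6 [375. 171.] [ 0.5254 -0.0531  0.08  ]
wrist cam_handle 0.76 [262. 187.] [0.5101 0.0601 0.08  ]
wrist bezel 0.73 [318. 299.] [0.358  0.0054 0.018 ]
wrist bezel 0.61 [138. 276.] [0.3886 0.2273 0.018 ]
wrist fixture 0.85 [319.  54.] [0.643  0.0026 0.    ]
4.2083 [-0.38323697 -0.57995666 -0.15850775]
```

View pics/w0.png

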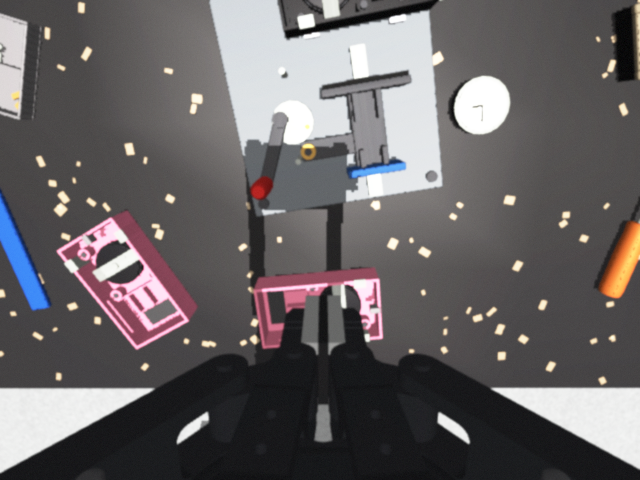

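Run:
```python
from h import *
from scipy.optimize import least_squares
obs=[("c",np.array([-165,105]),ray_z("wrist",(257,216),.012)),("c",np.array([-165,-120]),ray_z("wrist",(441,186),.012)),
("p",np.array([-60,50]),[.5785,.0418]),("p",np.array([-60,50]),[.5738,.042]),("p",np.array([-60,50]),[.5729,.0389]),
("s",np.array([-138,-40]),[.5191,-.0568]),("s",np.array([-138,-40]),[.5207,-.0586]),
("s",np.array([-105,28]),[.5415,.0168]),("s",np.array([-105,28]),[.542,.0146])]
def w(p,q): c,s=np.cos(p[2]),np.sin(p[2]); return p[:2]+np.array([[c,-s],[s,c]])@q
f=lambda p:np.concatenate([w(p,o[1]/1000+[p[3] if o[0]=="s" else 0,0])-np.array(o[2])[:2] for o in obs])
r=least_squares(f,[.64,0,.1,.004],loss="soft_l1",f_scale=.003);print(r.x.round(4));print((f(r.x)*1000).reshape(-1,2).round(1))
piv=w(r.x,np.array([-.06,.05]))
for h in([.5101,.0601],[.5144,.0573]):
    d=np.array(h)-piv; print(np.linalg.norm(d),"cam",np.pi-(np.arctan2(d[1],d[0])-r.x[2])%(2*np.pi))
```

```text
[0.6426 0.0025 0.1614 0.0073]
[[-0.8  1.9]
 [-0.8 -2.8]
 [-3.1  0.4]
 [ 1.6  0.2]
 [ 2.5  3.3]
 [ 1.  -1.2]
 [-0.6  0.6]
 [ 0.3 -2.3]
 [-0.2 -0.1]]
0.06769203274665123 cam 0.4285748805845975
0.06282487866084804 cam 0.40365503774636746
```

```bash
cat >> h.py <<'E'
P=np.array([.6426,.0025]); YAW=.1614
def fw(x,y): c,s=np.cos(YAW),np.sin(YAW); return P+np.array([[c,-s],[s,c]])@np.array([x,y])
def ori(yaw): return (R.from_euler("z",yaw)*R.from_euler("x",np.pi)).as_rotvec()
def handle_pose(a,lead,z=.09,r=.068):
    """TCP pose straddling the grip at cam angle a, lead m ahead (clockwise)."""
    f=np.pi-a; t=np.array([np.sin(f),-np.cos(f)])
    q=np.array([-.06,.05])+r*np.array([np.cos(f),np.sin(f)])+lead*t
    return np.r_[fw(*q),z],ori(f+YAW)
def sweep(a0,a1,lead,n,thr=15,v=.1):
    b=observe()["contact_force"]
    for a in np.linspace(a0,a1,n+1)[1:]:
        p,o=handle_pose(a,lead); hit=move_linear(p,o,velocity=v,threshold=thr)
        s=observe(); print(round(a,2),hit,(s["contact_force"]-b).round(1),round(s["time_s"],2))
        if hit: break
E
python3 - <<'E'
from h import *
grip(.04)
p,o=handle_pose(.42,0,.2); print(p,inverse_kinematics(p,o)); reach(p,o)
p,o=handle_pose(.42,0); print(move_linear(p,velocity=.1,threshold=8),observe()["ee_pos"],observe()["contact_force"])
sweep(.42,.8,.011,2)
cv2.imwrite("pics/w1.png",get_image("wrist")); cv2.imwrite("pics/s1.png",get_image("scene")[170:350,220:460]); tips("wrist",["cam_handle"]);tips("scene",["cam_handle"])
print(handle_pose(.8,0))
E
```

```text
[0.50960587 0.05959761 0.2       ] [ 0.09400403  0.26477226  1.78675793  0.          1.09006247 -1.2181923 ]
False [0.51007371 0.05964761 0.09056097] [-0.08877154  0.38232192 -0.30852838]
0.61 False [-0.5 -0.2  0.3] 8.67
0.8 False [ 0.1 -0.9  0.1] 9.01
wrist cam_handle 0.77 [295. 328.] [0.5207 0.0839 0.08  ]
scene cam_handle 0.66 [350. 229.] [0.5155 0.0868 0.08  ]
(array([0.52074548, 0.08274104, 0.09      ]), array([9.86152276e-01, 2.98280205e+00, 1.82643949e-16]))
```

View pics/w1.png

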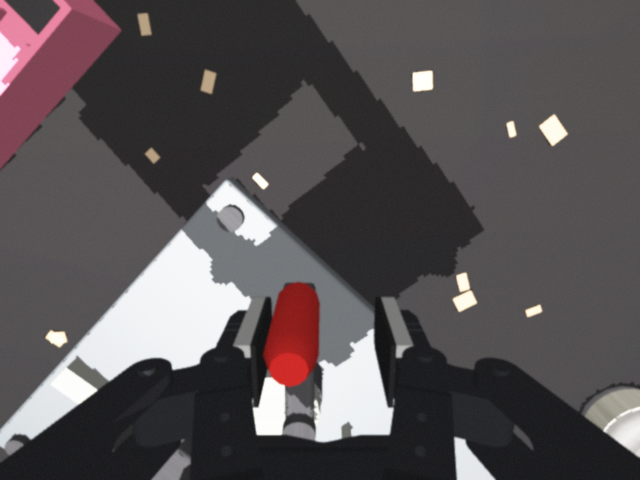

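The wrist view shows the red grip (295,330) between the open fingers and against the trailing one. It turned with the push, and the networks put it within about 2 mm of the predicted 0.8 rad.

Run:
```python
from h import *
sweep(.8,2.9,.011,9)
sweep(2.9,3.35,.011,5,thr=10,v=.04)
s=observe();d=s["ee_pos"][:2]-fw(-.06,.05);print(d,np.linalg.norm(d),s["time_s"])
cv2.imwrite("pics/w2.png",get_image("wrist")); tips("wrist",["cam_handle","cam_pivot"]); get_image("side"); tips("side",["cam_handle"]);print(handle_pose(np.pi,0)[0])
```

```text
1.03 False [ 0.7  0.8 -0.5] 9.59
1.27 False [0.6 0.4 0.2] 9.97
1.5 False [0.7 0.8 0.3] 10.36
1.73 False [ 1.2 -0.2 -0.4] 10.74
1.97 False [ 0.9  0.9 -0.2] 11.12
2.2 False [0.6 0.9 0.2] 11.51
2.43 False [0.5 1.  0.5] 11.89
2.67 False [ 0.4 -0.1  0.3] 12.28
2.9 False [0.2 0.8 0.6] 12.66
2.99 False [1.  0.6 0.3] 12.97
3.08 False [ 0.5  0.4 -0.2] 13.28
3.17 True [0.7 2.7 1.2] 13.5
[0.06788839 0.00078288] 0.06789290061050168 13.5
wrist cam_handle 0.59 [293. 336.] [0.642 0.053 0.08 ]
side cam_handle 0.78 [278. 262.] [0.6391 0.0631 0.08  ]
[0.64246102 0.05313576 0.09      ]
```

View pics/w2.png

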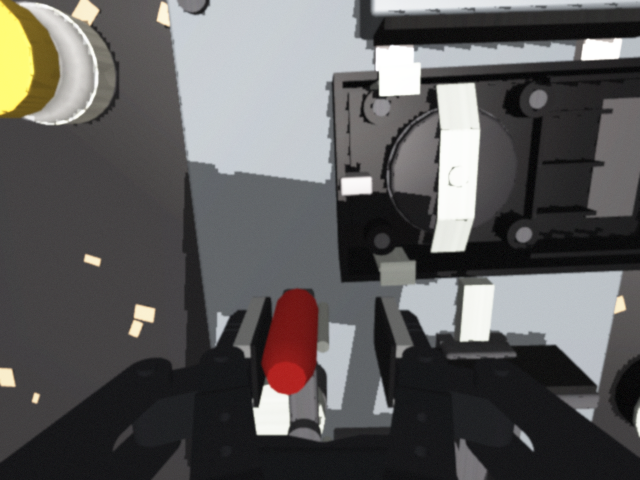

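The grip (293,340) hit the far stop at 3.14, with the lever along +x and the bezel at (460,175) undisturbed. Next is the slide.

Run:
```python
from h import *
p,o=handle_pose(np.pi,0); move_linear(p,o,velocity=.05); p[2]=.2; move_linear(p,velocity=.2)
get_image("wrist"); tips("wrist",["cam_handle"])
grip(0)
Q=lambda x,z=.06:np.r_[fw(x,-.04),z]
reach(Q(-.175,.16),ori(YAW)); print(move_linear(Q(-.175),velocity=.12,threshold=8))
b=observe()["contact_force"]
for x,v,t in((-.15,.08,10),(-.12,.06,20),(-.083,.06,20),(-.055,.03,25)):
    h=move_linear(Q(x),velocity=v,threshold=t); s=observe()
    dx=(s["ee_pos"][:2]-P)@[np.cos(YAW),np.sin(YAW)]
    print(h,round(dx,4),(s["contact_force"]-b).round(1),round(s["time_s"],2))
    if h: break
cv2.imwrite("pics/w3.png",get_image("wrist"))
tips("wrist",["follower"])
cv2.imwrite("pics/s3.png",cv2.resize(get_image("scene")[200:370,230:440],None,fx=3.5,fy=3.5)); tips("scene",["push_face","follower","bezel"])
print(fw(-.031,.028),fw(-.064,-.04),fw(.072,-.04))
```

```text
wrist cam_handle 0.76 [322. 243.] [0.643  0.0528 0.08  ]
False
False -0.1499 [-0.1 -0.9 -0.9] 17.68
False -0.1189 [-1.  -1.5 -1.8] 18.32
False -0.0821 [-0.4 -0.7 -1.7] 19.09
True -0.0785 [-1.  -1.6 -1. ] 19.61
wrist follower 0.61 [116. 215.] [0.605  0.0242 0.05  ]
scene push_face 0.94 [306. 272.] [ 0.5881 -0.0423  0.048 ]
scene push_face 0.53 [343. 249.] [0.5388 0.0598 0.048 ]
scene follower 0.68 [341. 267.] [0.598  0.0313 0.05  ]
scene bezel 0.93 [294. 227.] [ 0.386  -0.0044  0.018 ]
scene bezel 0.69 [336. 321.] [ 0.7139 -0.0237  0.018 ]
[0.60750329 0.02515439] [ 0.5858598  -0.04726494] [ 0.72009224 -0.02540972]
```

View pics/s3.png

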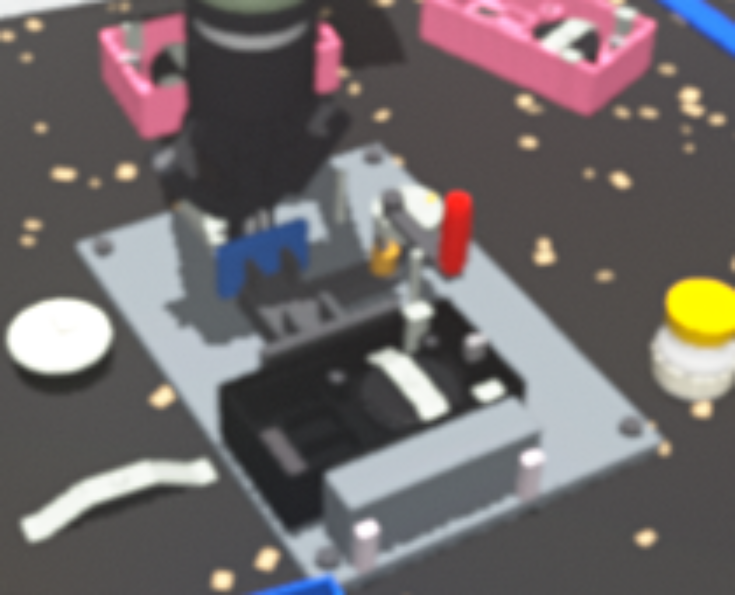

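The slide has come up against the bezel, which is now at the fixed jaw. The stop fell 3 mm short of the prediction, so I'll push again more firmly to make sure this is the end stop.

Run:
```python
from h import *
Q=lambda x,z=.06:np.r_[fw(x,-.04),z]
u=np.array([np.cos(YAW),np.sin(YAW)])
for x,t in((-.068,30),(-.066,45)):
    h=move_linear(Q(x),velocity=.015,threshold=t); s=observe()
    print(h,round((s["ee_pos"][:2]-P)@u,4),s["contact_force"].round(1),round(s["time_s"],2))
get_image("wrist"); tips("wrist",["follower"])
```

```text
False -0.0781 [-22.7  -7.2  13.6] 20.82
False -0.078 [-26.4  -7.6  17.1] 21.11
wrist follower 0.57 [113. 215.] [0.6059 0.0246 0.05  ]
```

Run:
```python
from h import *
Q=lambda x,z=.06:np.r_[fw(x,-.04),z]
move_linear(Q(-.11),velocity=.08); move_linear(Q(-.11,.2),velocity=.2); grip(.04)
p,o=handle_pose(np.pi,0,.3); reach(p,ori(YAW))
img=get_image("wrist"); i=camera_info("wrist")
tips("wrist",["push_face","follower","cam_pivot","cam_handle","bezel"])
for n,q,z in(("pf",(-.064,-.04),.048),("fol",(-.031,.028),.05),("piv",(-.06,.05),.08),("bez",(.072,-.04),.018)): print(n,np.r_[fw(*q),z].round(4),proj("wrist",np.r_[fw(*q),z],i).round())
# predicted top edges: jaw slide face at home, fixed jaw face
for a,b in (((.031,-.085),(.031,.005)),((.112,-.095),(.112,.015))):
    A,B=[tuple(int(v) for v in proj("wrist",np.r_[fw(*q),.058],i)) for q in(a,b)]; cv2.line(img,A,B,(0,255,0),1); print(A,B)
cv2.imwrite("pics/w4.png",img); print(observe()["time_s"])
```

```text
wrist push_face 0.8 [411. 274.] [ 0.5839 -0.0471  0.048 ]
wrist follower 0.57 [342. 244.] [0.6045 0.0261 0.05  ]
wrist cam_pivot 0.6 [321. 280.] [0.5763 0.0419 0.08  ]
wrist cam_handle 0.85 [320. 210.] [0.6407 0.0537 0.08  ]
wrist bezel 0.74 [137. 373.] [0.4014 0.2312 0.018 ]
wrist bezel 0.57 [419. 128.] [ 0.7222 -0.0299  0.018 ]
pf [ 0.5859 -0.0473  0.048 ] [412. 272.]
fol [0.6075 0.0252 0.05  ] [344. 241.]
piv [0.5753 0.0422 0.08  ] [321. 281.]
bez [ 0.7201 -0.0254  0.018 ] [414. 128.]
(471, 177) (370, 177)
(493, 80) (362, 80)
24.275
```

View pics/w4.png

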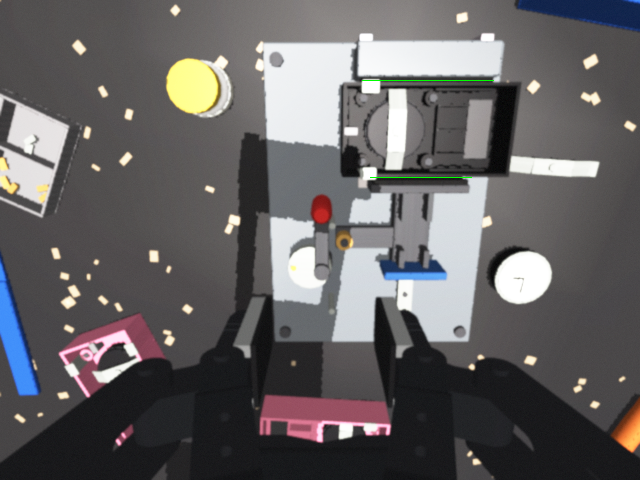

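Run:
```python
from h import *
p,o=handle_pose(np.pi,0,.3); 
q=np.r_[fw(-.02,-.04),.2]; move_linear(q,ori(YAW),velocity=.2)
img=get_image("wrist"); i=camera_info("wrist")
for n,a in(("slide",(.031,-.04)),("fixed",(.112,-.04))): print(n,proj("wrist",np.r_[fw(*a),.058],i).round(1))
cv2.imwrite("pics/w5.png",cv2.resize(img[0:260,140:500],None,fx=2.2,fy=2.2,interpolation=cv2.INTER_CUBIC)); print(observe()["time_s"])
```

```text
slide [322.3 160.4]
fixed [322.4  20.5]
25.1583
```

View pics/w5.png

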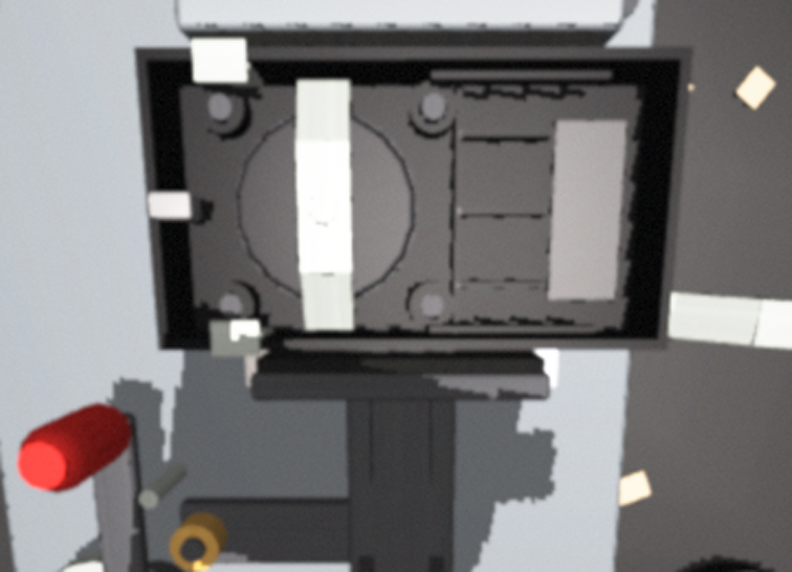

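The bezel's rim (crop rows 47 to 349) fills the gap between the two rubbers squarely. The predicted home rows are 45 and 353, so the slide is home. Next I lock the cam.

Run:
```python
from h import *
p,o=handle_pose(np.pi,0,.2); reach(p,o)
p,o=handle_pose(np.pi,0); print(move_linear(p,o,velocity=.1,threshold=8))
sweep(np.pi,.3,-.011,12,thr=20)
if abs(np.linalg.norm(observe()["ee_pos"][:2]-handle_pose(.3,-.011)[0][:2]))<.005: sweep(.3,-.2,-.011,5,thr=12,v=.04)
get_image("wrist"); tips("wrist",["cam_handle"]); print(handle_pose(0,0)[0])
```

```text
False
2.9 False [ 0.  -0.1 -0.9] 27.29
2.67 False [-0.2  0.9  0.2] 27.68
2.43 False [-0.1 -0.  -0.1] 28.06
2.19 False [-1.   0.  -0.6] 28.44
1.96 False [-0.6 -0.3 -0.6] 28.82
1.72 False [-0.1  0.5 -1.2] 29.21
1.48 False [-0.2  0.8 -0.7] 29.59
1.25 False [ 0.5  0.5 -0.3] 29.98
1.01 False [ 0.4 -0.4 -1.3] 30.36
0.77 False [ 0.4  0.4 -0.5] 30.74
0.54 False [ 0.1  0.6 -0.5] 31.12
0.3 False [-0.2  0.1 -0.3] 31.51
0.2 False [ 0.5 -0.   0. ] 31.83
0.1 False [0.1 0.4 0.1] 32.16
-0.0 True [0.3 5.  2.2] 32.4
wrist cam_handle 0.81 [353. 330.] [0.5076 0.0336 0.08  ]
[0.50822857 0.03128054 0.09      ]
```

Run:
```python
from h import *
sweep(0,-.16,-.011,2,thr=14,v=.02)
s=observe(); d=s["ee_pos"][:2]-fw(-.06,.05); print("tcp angle",np.pi-(np.arctan2(d[1],d[0])-YAW)%(2*np.pi), s["contact_force"])
p,o=handle_pose(0,0); move_linear(p,o,velocity=.05); p[2]=.2; move_linear(p,velocity=.2)
reach(np.r_[fw(-.09,0),.33],ori(YAW))
img=get_image("wrist"); i=camera_info("wrist"); tips("wrist",["cam_handle","cam_pivot","follower","bezel"])
for z,q in((.08,(-.128,.05)),(.08,(-.06,.05)),(.05,(-.031,.028)),(.018,(.072,-.04))): print(np.r_[fw(*q),z].round(4))
cv2.imwrite("pics/w6.png",img); print(observe()["time_s"])
```

```text
-0.08 True [-0.7 -0.  -0.2] 32.84
tcp angle -0.14599495874426482 [0.36966226 4.12414302 2.37111699]
wrist cam_handle 0.82 [268. 243.] [0.5065 0.033  0.08  ]
wrist cam_pivot 0.86 [265. 165.] [0.5795 0.045  0.08  ]
wrist follower 0.6 [292. 138.] [0.6058 0.0257 0.05  ]
wrist bezel 0.84 [103. 291.] [0.3954 0.2228 0.018 ]
wrist bezel 0.65 [367.  23.] [ 0.722  -0.0282  0.018 ]
[0.5082 0.0313 0.08  ]
[0.5753 0.0422 0.08  ]
[0.6075 0.0252 0.05  ]
[ 0.7201 -0.0254  0.018 ]
36.7333
```

View pics/w6.png

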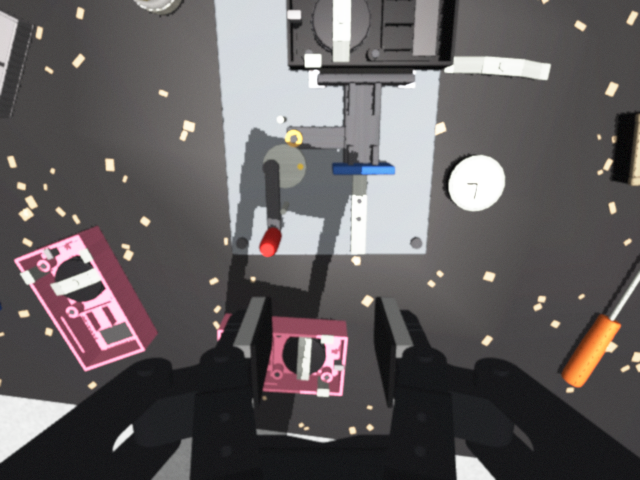

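The wrist view shows the red handle (270,243) back at its first stop with the lever along -x. The yellow dot (301,167) faces the slide and the cam sits behind the roller (293,138). The bezel (370,30) is clamped, and the robot is clear of everything.

```bash
python3 -c "
from cell import *
print(sign_off())"
```

```text
the job is handed in; nothing more can be done
None
```

The bezel is clamped against the fixed jaw and the job is handed in: the cam went to its far stop, the slide was pushed home, and the cam was turned back to its first stop behind the slide, finishing at about 37 s; the sign-off returned no verdict.

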